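Release the coffee machine's drip tray and catch it as it springs out

ROBOT

A 6-joint arm with a two-finger parallel gripper is mounted at the origin on the work surface. World frame = base frame: x ahead of the robot, y to its left, z up, the work surface at z = 0. Lengths are in m, angles in rad, forces in N, time in s.
With the tool pointing down it reaches from about 0.25 to 0.775 m from the base axis. Payload 4 kg.
Tool frame: the origin (TCP) lies at the very end of the fingers, on their centre line; the grasp point (between the pads) lies 19 mm behind it (env.grip_point_offset is the z of the grasp point in the tool frame, in m); z points along the fingers, y is the direction in which the jaws open and shut (so a half turn about z gives the same grasp; the last joint's range is limited). The gripper opens to 94 mm and grips with 3 to 60 N. Pads are 16 mm wide; open, the fingers measure 119 mm over their backs; the gripper's body (75 mm by 177 mm) begins 78 mm behind the grasp point.
Start: joints at [-1.332, 0.087, 1.371, -0, 1.684, -0.103], TCP at [0.184, -0.518, 0.206] pointing down, gripper open.
Joint ranges: [-3.1, 3.1], [-0.76, 2.03], [0.27, 2.55], [-1.08, 4.22], [0.17, 2.65], [-2.57, 2.57]. Speed limits (rad/s): [2.79, 2.79, 3.14, 3.14, 3.14, 3.14].

INTERFACE

Orientations are given as a unit quaternion [w, x, y, z].
In Python, from bench import env gives the robot as it stands.
- The arm moves only by the shell command python3 -m handwheel 'ROWS'. ROWS is JSON, a list of rows, each a list of 3 entries, a list of its own where there are three numbers: the finger opening in cm, from 0 to 9.4, then the shift along the tool's x, y, z in cm, then the turn about the tool's z in degrees. A call has 1 to 8 rows; each row shifts and turns the commanded pose from where the row before left it, along the tool's axes as they then stand; what a row does not reach is not made up. A row lasts 1/10 s, in which the tool goes at most 50 mm and 8.59 degrees, less where a joint would pass 70% of its speed; a pose out of reach is approached as far as the arm can. A call with a gripper value outside its range is refused whole. The fingers move at their own pace and stop on an object; the grip force is fixed at half the most. Time passes only in rows, so rows that do not move let the fingers close. It gives the time, the measured TCP pose, the force and the opening at its end, in the units of the state.
- env.sense(): the state, without advancing time (a new reading comes with each control period).
- env.camera(name): name is "scene" or "side" or "wrist"; returns the picture (420x560x3 uint8, red, green, blue); there is no depth.
- env.camera_info(name): a dict with "fx", "fy", "cx", "cy" (pixels), "R" (3x3) and "t" (3): a world point X has camera coordinates R X + t. Camera axes: x right, y down, z forward; pixel columns grow to the right and rows downward; lengths in m; the calibration is good to about 2 mm. A picture is of the moment at which its call begins: read the wrist's pose just before it. camera_info takes no time and is no camera call; for the wrist camera it gives the pose at the moment of the call.
- env.job_done(): hands the job in, once; it reports no verdict.
The state is a dict: "time_s": time; "q": joint angles; "joint_vel": joint speeds; "effort": joint torques, N m; "tool_pos": TCP position; "orientation": TCP orientation; "ft_force": force on the tool from outside, world axes, zero at the start; "torque": the same for the moment, N m; "width": opening from 0.0 (shut) to 1.0 (fully open).
Only numpy, scipy, OpenCV 4.12 (cv2) and the standard library are available. Lean on these libraries where they do the work, as an engineer would, in place of code of your own. Each camera call takes 0.05 s, during which the arm holds its last target. There are 200 camera calls.

TASK

Get the coffee machine's drip tray out ready for emptying: press down the orange release button beside the tray with one finger, and as the spring pops the tray out, stop it with the other finger after 1 to 4 cm, so that it cannot shoot away across the counter. Then give way slowly so that the tray follows your finger until the spring is spent, and leave it standing 5 to 8 cm out, flat on the counter and straight between its guides. Touch only: do not lift or tip the tray, and leave the cup, the jug and the sugar jar where they stand.

Things in the scene. Friction and masses are not known exactly. Their poses are not given: they have to be found in the camera images.
- machine: Black bean-to-cup coffee machine, 250 wide, 430 deep, 402 mm high, fixed. Origin on the counter (z = 0) under the middle of the closed tray's front face; x points from its front to its back, y to the release button's side, z up. The tray comes out along -x. Plinths 30 mm high flank the tray (y = 88 to 125 and -88 to -125 mm, x = 8 to 175 mm). The tall body begins at x = 175 mm.
- spout (a point): Lower end of the coffee spout over the tray: x = 136 mm, y = 0 in the machine's frame, 125 mm above the counter. The spout is 75 mm wide and reaches forward to x = 120 mm; the head with the screen above it, as wide as the machine, begins 195 mm above the counter and reaches forward to x = 109 mm. Nothing overhangs farther forward.
- drip_tray: Drip tray, loose, 0.3 to 0.6 kg, on small wheels that run freely, also on the counter. Origin and axes are those of machine when closed; its x in the machine's frame is minus the distance it has come out. A 172 mm wide tray, 165 mm deep, its steel grate 29 mm above the counter, behind a front panel (tray_front). A hidden latch holds it closed.
- tray_front (a point): Middle of the top edge of the front face of the tray's front panel, 58 mm above the counter: a black plate with a steel strip along its top, 250 mm wide, 6 mm thick, from 3 to 58 mm above the counter. It stands in front of both plinths and rises 28 mm above them. It moves with the tray.
- ejector (a joint): Travel of the spring ejector behind the tray: 0 with the tray closed, 0.05 m at its stop. Once the latch is off it pushes the tray out with about 7 N, falling to 4 N at 50 mm, where it stops. A tray that nobody stops runs out more than 12 cm, within half a second; one moving at a few cm/s when the spring is spent stops within some millimetres.
- release (a joint): Travel of the release button: 0 up, 0.008 m fully down (flush with the plinth). The latch lets go at about 5 mm. Fully down takes about 4 N, plus up to 5 N of latch friction. It springs up when let go; once the tray is more than 1 cm out, this no longer affects the tray.
- release_top (a point): Middle of the top of the orange release button, 38 mm above the counter when up, 30 mm when down. 34 mm long along the machine's x, 18 mm wide, on the plinth at x = 34 mm, y = 107 mm in the machine's frame: 34 mm behind the front face of the closed tray's front panel, 28 mm behind that panel's back.
- cup: White ceramic cup with a handle, 68 mm across, 60 mm high, upright; origin at the centre of its foot. A bystander.
- jug: Steel milk jug with a handle, 80 mm across, 90 mm high, upright; origin at the centre of its foot. A bystander.
- sugar_jar: Blue ceramic sugar jar with a wooden lid, 68 mm across, 90 mm high, upright; origin at the centre of its foot. A bystander.

How it is judged:
By the outcome, as a careful person would: the job done as asked, in the order asked, and still so for the second after the job is handed in, with the robot touching nothing.
It also fails if it takes over 38 s, if anything falls off the work surface, if the arm or the gripper's body presses on something with over 40 N, if the wrist force passes 120 N, or if a joint passes its speed limit or range.

## Working session

There is one attempt and no reset: what is moved stays moved. The work goes in short steps, Python scripts to look and compute and a shell command to move; the robot and the scene stay as the last step left them, time stands still between calls to the robot, and variables do not carry over. Pictures are saved under pics/ and viewed, about 8 in all and at most 12, crops included, and the job is handed in when it is done.

```bash
mkdir -p pics; ls; python3 - <<'E'
from bench import env
import cv2,numpy as np
s=env.sense();print(s)
a=env.camera("scene");b=env.camera("side")
cv2.imwrite("pics/a.png",a[:,:,::-1]);cv2.imwrite("pics/b.png",b[:,:,::-1])
for n in("scene","side","wrist"):print(n,env.camera_info(n))
E
```

```text
pics
{'time_s': 0.0, 'q': array([-1.33211610e+00,  8.79206385e-02,  1.37226261e+00, -9.86204507e-06,
        1.68359314e+00, -1.03073002e-01]), 'joint_vel': array([-0.00031878, -0.00069061, -0.000525  , -0.00173689, -0.0006428 ,
       -0.00050011]), 'effort': array([ 1.42241197e-04, -3.40183318e+01, -3.02423966e+01,  7.16533000e-02,
        3.30092758e-02, -1.68524903e-04]), 'tool_pos': array([ 0.18420095, -0.51764739,  0.20431873]), 'orientation': array([-1.08902465e-03,  9.85435587e-01,  1.70045618e-01, -7.88647443e-05]), 'ft_force': array([-0.27608738, -0.37559626,  0.42220121]), 'torque': array([ 0.04252444,  0.04906483, -0.05158514]), 'width': 1.0008556570985212}
scene {'fx': 537.499974414309, 'fy': 537.499974414309, 'cx': 274.55829909933095, 'cy': 218.63712279926656, 'R': array([[ 0.38755387,  0.92179081, -0.01018327],
       [ 0.77132883, -0.33030413, -0.5440138 ],
       [-0.5048305 ,  0.20298001, -0.83901447]]), 't': array([-0.29618102, -0.37902356,  1.44387867])}
side {'fx': 529.0586691280885, 'fy': 529.0586691280885, 'cx': 280.62028433001433, 'cy': 212.93954688364522, 'R': array([[ 0.97077471, -0.23966255,  0.01258285],
       [-0.16828167, -0.71714735, -0.67629946],
       [ 0.17110741,  0.65441695, -0.73651932]]), 't': array([-0.53246438,  0.20018295,  0.9950159 ])}
wrist {'fx': 364.500673653132, 'fy': 364.500673653132, 'cx': 282.8653794162125, 'cy': 217.17722014766022, 'R': array([[ 0.33629238, -0.94175673, -0.00130423],
       [-0.90681212, -0.32418713,  0.26943362],
       [-0.25416374, -0.08942578, -0.96301808]]), 't': array([-0.54990461, -0.02902376,  0.39156745])}
```

View pics/a.png

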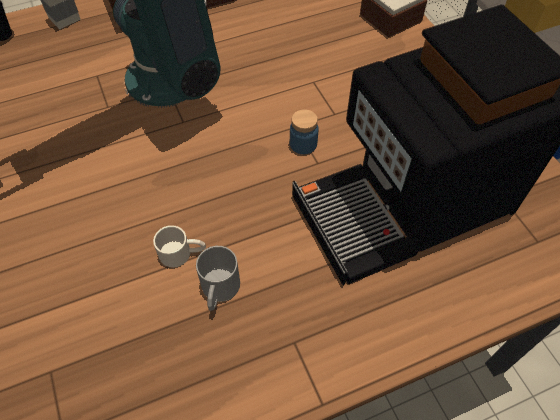

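View pics/b.png

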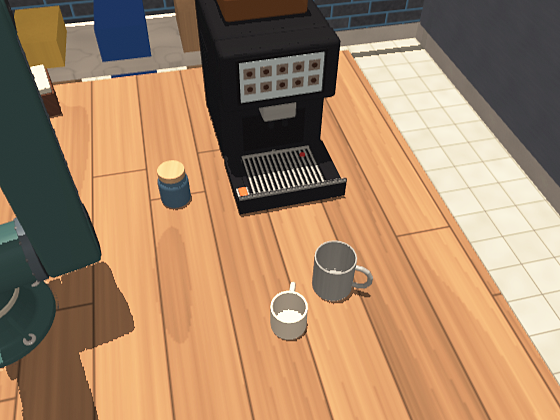

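The scene view shows the button at about (310,187) and the tray front edge from (294,184) to (344,280). The side view shows the button at about (243,191). I'll enlarge both.

```bash
python3 - <<'E'
import cv2,numpy as np
a=cv2.imread("pics/a.png")[165:290,280:410];b=cv2.imread("pics/b.png")[140:220,225:355]
f=lambda i:cv2.convertScaleAbs(cv2.resize(i,None,fx=6,fy=6,interpolation=cv2.INTER_CUBIC),alpha=1.8,beta=25)
A=cv2.resize(f(a),None,fx=.66,fy=.66);B=f(b)
cv2.imwrite("pics/ac.png",cv2.resize(f(a),(624,600)));cv2.imwrite("pics/bc.png",B)
print(A.shape,B.shape)
E
```

```text
(495, 515, 3) (480, 780, 3)
```

View pics/ac.png

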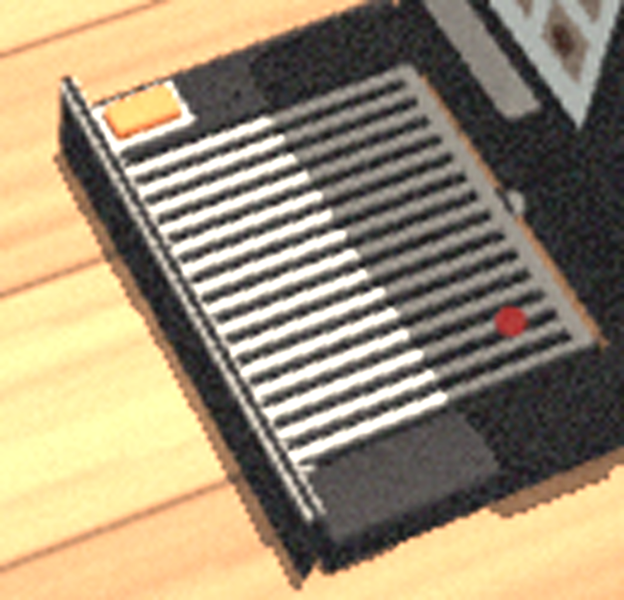

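View pics/bc.png

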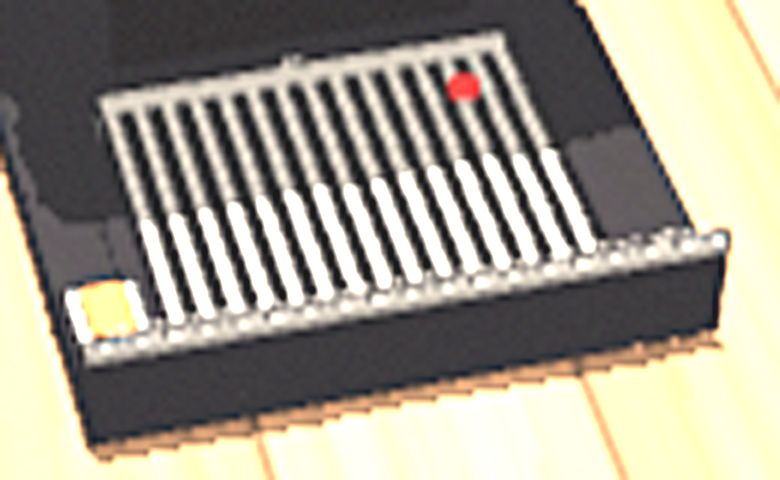

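Both crops show the panel's front face corners and the button. Next I'll fit the machine pose (x, y, yaw) to those points.

```bash
cat > h.py <<'E'
import numpy as np
from bench import env
def proj(n,X):
    c=env.camera_info(n);p=np.asarray(X)@c["R"].T+c["t"]
    return np.c_[c["fx"]*p[:,0]/p[:,2]+c["cx"],c["fy"]*p[:,1]/p[:,2]+c["cy"]]
def onplane(n,u,v,z):
    c=env.camera_info(n);d=c["R"].T@[(u-c["cx"])/c["fx"],(v-c["cy"])/c["fy"],1];o=-c["R"].T@c["t"]
    return o+d*(z-o[2])/d[2]
def W(p,X):
    X=np.asarray(X,float);c,s=np.cos(p[2]),np.sin(p[2])
    return np.c_[p[0]+c*X[:,0]-s*X[:,1],p[1]+s*X[:,0]+c*X[:,1],X[:,2]]
E
python3 - <<'E'
from h import *
from scipy.optimize import least_squares
M=np.array([[0,.125,.058],[0,-.125,.058],[0,.125,.003],[0,-.125,.003],[.034,.107,.038]])
sc=np.array([[65,78],[308,518],[60,155],[297,583],[145,110]])/4.8+[280,165]-.4
sd=np.array([[88,362],[727,240],[92,448],[717,328],[108,307]])/6+[225,140]-.4
for k,uv in(("scene",sc),("side",sd)):
    for (u,v),m in zip(uv,M):print(k,onplane(k,u,v,m[2]).round(4))
f=lambda p:np.r_[(proj("scene",W(p,M))-sc).ravel(),(proj("side",W(p,M))-sd).ravel()]
r=least_squares(f,[.6,-.3,0.]);print(r.x,r.fun.reshape(-1,2).round(1))
for k in("scene","side"):
  g=lambda p:(proj(k,W(p,M))-(sc if k=="scene" else sd)).ravel()
  print(k,least_squares(g,r.x).x)
print("button",W(r.x,M)[4])
for n,u,v in(("scene",172,262),("scene",218,292),("scene",304,150),("side",289,332),("side",334,294),("side",176,203)):print(n,onplane(n,u,v,0).round(3))
E
```

```text
scene [0.4929 0.1589 0.058 ]
scene [0.7376 0.1592 0.058 ]
scene [0.4962 0.156  0.003 ]
scene [0.7403 0.1586 0.003 ]
scene [0.5108 0.1919 0.038 ]
side [0.4929 0.1476 0.058 ]
side [0.7358 0.1555 0.058 ]
side [0.4936 0.1564 0.003 ]
side [0.7402 0.163  0.003 ]
side [0.5083 0.193  0.038 ]
[0.61619764 0.15785111 1.58194173] [[-1.3 -0.2]
 [ 0.8  1.5]
 [-0.7 -1.7]
 [ 0.5  0.3]
 [-0.9 -0.5]
 [-1.6 -2.7]
 [ 1.8 -1.5]
 [-1.1  0.1]
 [ 0.9  1. ]
 [ 0.4  0.7]]
scene [0.61639009 0.15830379 1.57299953]
side [0.61596998 0.15706591 1.59832863]
button [0.50882535 0.19065646 0.038     ]
scene [ 0.548 -0.145  0.   ]
scene [ 0.652 -0.078  0.   ]
scene [0.378 0.24  0.   ]
side [ 0.527 -0.153  0.   ]
side [ 0.634 -0.092  0.   ]
side [0.359 0.226 0.   ]
```

```bash
python3 -m handwheel '[[9.4,[0,0,0],-7.6],[9.4,[0,0,0],-7.6],[9.4,[0,0,0],-7.6],[9.4,[0,0,0],-7.6],[9.4,[3,-0.6,0],0],[9.4,[4,-0.8,0],0],[9.4,[4,-0.8,0],0],[9.4,[4,-0.8,0],0]]' && python3 -m handwheel '[[9.4,[4,-0.8,0],0],[9.4,[4,-0.8,0],0],[9.4,[4,-0.8,0],0],[9.4,[4,-0.8,0],0],[9.4,[4,-0.8,0],0],[9.4,[4,-0.8,0],0],[9.4,[3,-0.8,0],0],[9.4,[0,0,0],0]]'; python3 -c "
from h import *
s=env.sense();print(s['q'],s['tool_pos'],s['orientation'])
w,x,y,z=s['orientation'];print(np.degrees(2*np.arctan2(y,x)))"
```

```text
time_s: 0.9
tool_pos: [0.2581, -0.3825, 0.2048]
orientation: [-0.001, 0.907, 0.422, 0.0]
ft_force: [1.3, -0.0, -0.4]
width: 0.997
time_s: 1.7
tool_pos: [0.3893, -0.1383, 0.2051]
orientation: [-0.001, 0.905, 0.425, 0.0]
ft_force: [-0.3, -0.0, -0.1]
width: 0.998
[-4.79688491e-01 -2.22781339e-01  1.66306838e+00  1.16475651e-03
  1.70214803e+00  2.13098201e-01] [ 0.38928581 -0.13825529  0.205069  ] [-6.85177889e-04  9.05142552e-01  4.25107575e-01  2.03302871e-04]
50.31495924638603
```

```bash
python3 -m handwheel '[[9.4,[3,-0.6,1],0],[9.4,[4.5,-0.9,1],0],[9.4,[4.5,-0.9,1],0],[9.4,[4.5,-0.9,1],0],[9.4,[4.5,-0.9,1],0],[9.4,[4.5,-0.9,2],0],[9.4,[4.5,-0.9,2],0],[9.4,[3.1,-0.6,1],0]]' && python3 -m handwheel '[[9.4,[0,0,1],0],[9.4,[0,0,0],0],[9.4,[0,0,0],0]]'; python3 - <<'E'
from h import *
import cv2
s=env.sense();print(s['q'],s['tool_pos'],s['ft_force'])
c=env.camera_info("wrist");w=env.camera("wrist");b=env.camera("side");a=env.camera("scene")
p=[.6162,.158,1.577]
cv2.imwrite("pics/w.png",w[:,:,::-1])
M=[[0,.125,.058],[0,-.125,.058],[.034,.107,.038],[.017,.098,.038],[.051,.098,.038],[.017,.116,.038],[.051,.116,.038]]
print(proj("wrist",W(p,M)).round(0))
f=lambda i,x,y:cv2.resize(i[y:y+150,x:x+200,::-1],None,fx=2,fy=3*150/150*2/3,interpolation=cv2.INTER_CUBIC)
cv2.imwrite("pics/d.png",np.hstack([f(a,250,130),f(b,180,90)]))
E
```

```text
time_s: 2.5
tool_pos: [0.5506, 0.1557, 0.1026]
orientation: [-0.0, 0.906, 0.423, -0.002]
ft_force: [-0.5, -0.4, -0.1]
width: 0.999
time_s: 2.8
tool_pos: [0.5504, 0.1529, 0.0954]
orientation: [0.0, 0.907, 0.422, -0.001]
ft_force: [-0.5, -0.4, -0.2]
width: 1.003
[ 1.72270962e-01  1.81474551e-01  1.48547024e+00 -8.36593893e-04
  1.47564677e+00  8.72350621e-01] [0.55044227 0.15292852 0.09537621] [-0.50010819 -0.38678559 -0.18077378]
[[209. 294.]
 [544.  22.]
 [199. 230.]
 [226. 240.]
 [191. 204.]
 [207. 256.]
 [172. 220.]]
```

View pics/w.png

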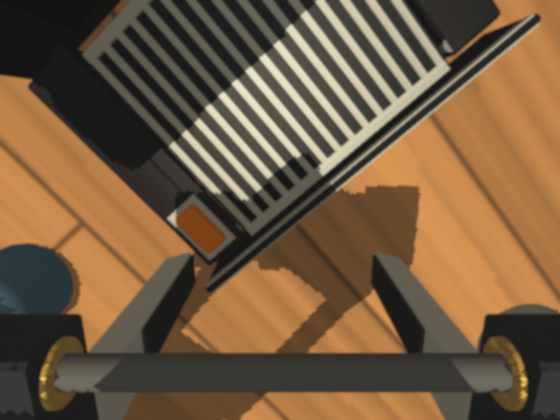

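View pics/d.png

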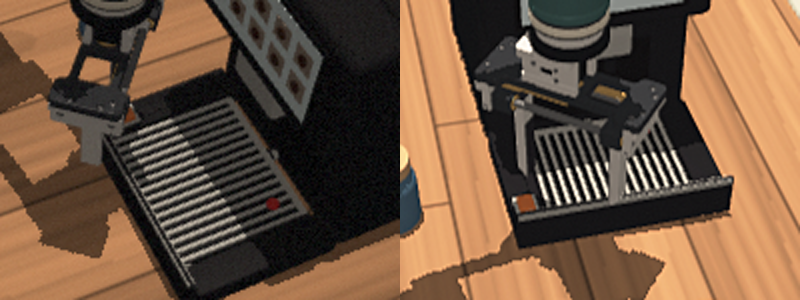

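Wrist view: button at (201,229), predicted (199,230). Panel end at (208,288), predicted (209,294). The fit is good to about 2 mm. Next I shift 6 mm toward the machine and lower to just above the button.

```bash
python3 -m handwheel '[[9.4,[0.46,-0.39,0],0],[9.4,[0,0,1],0],[9.4,[0,0,1],0],[9.4,[0,0,1],0],[9.4,[0,0,1],0],[9.4,[0,0,0.9],0],[9.4,[0,0,0],0],[9.4,[0,0,0],0]]'; python3 -c "
from h import *
import cv2
s=env.sense();print(s['tool_pos'],s['ft_force'])
w,x,y,z=s['orientation'];print(np.degrees(2*np.arctan2(y,x)))
a=env.camera('scene');b=env.camera('side')
f=lambda i,x,y:cv2.resize(i[y:y+100,x:x+133,::-1],None,fx=3,fy=3,interpolation=cv2.INTER_CUBIC)
cv2.imwrite('pics/e.png',np.hstack([f(a,270,150),f(b,215,120)]))"
```

```text
time_s: 3.75
tool_pos: [0.5506, 0.1606, 0.0461]
orientation: [-0.0, 0.906, 0.422, -0.0]
ft_force: [-0.0, -0.5, 1.3]
width: 1.002
[0.55062383 0.16061344 0.0461255 ] [-0.00335042 -0.49854485  1.26399085]
49.98500848013985
```

View pics/e.png

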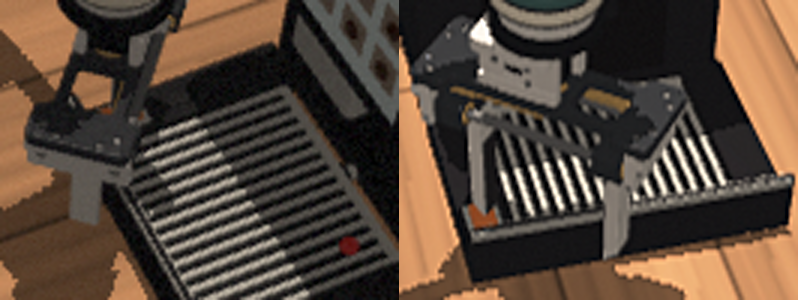

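The rear finger stands on the button and the front finger is just ahead of the panel. Now I press.

```bash
python3 -m handwheel '[[9.4,[0,0,0.4],0],[9.4,[0,0,0.4],0],[9.4,[0,0,0.4],0],[9.4,[0,0,0.3],0],[9.4,[0,0,0],0],[9.4,[0,0,0],0]]'; python3 -c "
from h import *
import cv2
s=env.sense();print(s['tool_pos'],s['ft_force'])
a=env.camera('scene');b=env.camera('side')
f=lambda i,x,y:cv2.resize(i[y:y+100,x:x+133,::-1],None,fx=3,fy=3,interpolation=cv2.INTER_CUBIC)
cv2.imwrite('pics/f.png',np.hstack([f(a,270,150),f(b,215,120)]))"
```

```text
time_s: 4.45
tool_pos: [0.551, 0.1589, 0.0317]
orientation: [0.001, 0.907, 0.422, -0.001]
ft_force: [-0.0, -4.8, 3.8]
width: 1.001
[0.55098683 0.15893693 0.03173327] [-0.00659166 -4.815825    3.77734627]
```

View pics/f.png

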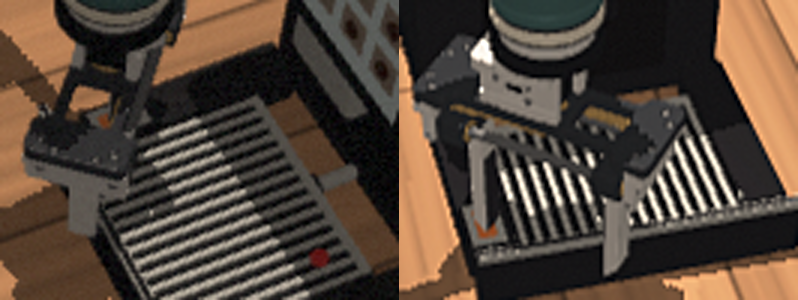

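The tray popped out and rests on the front finger (4.8 N outward). I'll give way at about 3 cm/s.

```bash
python3 -m handwheel '[[9.4,[-0.15,0.13,0],0],[9.4,[-0.23,0.19,0],0],[9.4,[-0.23,0.19,0],0],[9.4,[-0.23,0.19,0],0],[9.4,[-0.23,0.19,0],0],[9.4,[-0.23,0.19,0],0],[9.4,[-0.23,0.19,0],0],[9.4,[-0.23,0.19,0],0]]'; python3 -m handwheel '[[9.4,[-0.27,0.22,0],0],[9.4,[-0.27,0.22,0],0],[9.4,[-0.27,0.22,0],0],[9.4,[-0.27,0.22,0],0],[9.4,[-0.27,0.22,0],0],[9.4,[-0.27,0.22,0],0],[9.4,[0,0,0],0],[9.4,[0,0,0],0]]'; python3 -c "
from h import *
import cv2
s=env.sense();print(s['tool_pos'],s['ft_force'])
a=env.camera('scene');b=env.camera('side')
f=lambda i,x,y:cv2.resize(i[y:y+150,x:x+160,::-1],None,fx=2.5,fy=2.5,interpolation=cv2.INTER_CUBIC)
cv2.imwrite('pics/g.png',np.hstack([f(a,250,155),f(b,215,110)]))"
```

```text
time_s: 5.35
tool_pos: [0.5511, 0.1374, 0.0317]
orientation: [0.0, 0.906, 0.423, 0.0]
ft_force: [1.1, -4.1, 3.8]
width: 1.0
time_s: 6.15
tool_pos: [0.5503, 0.1168, 0.0315]
orientation: [-0.0, 0.906, 0.422, -0.0]
ft_force: [-0.1, -0.5, -0.7]
width: 1.003
[0.5502977  0.11682259 0.03148645] [-0.14881936 -0.50800708 -0.73604054]
```

View pics/g.png

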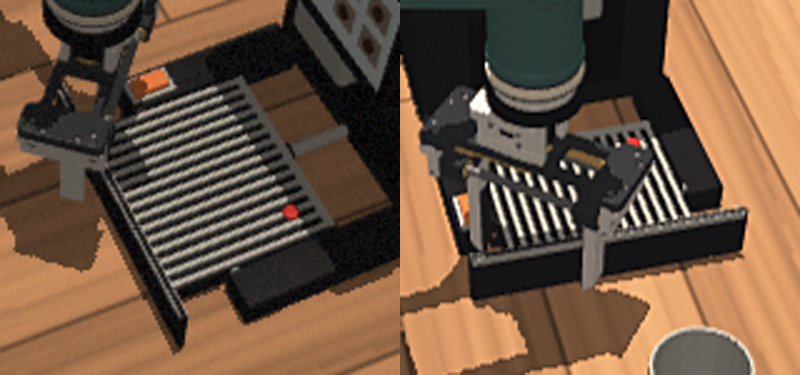

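```bash
python3 - <<'E'
from h import *
import cv2
a0,b0=cv2.imread("pics/a.png"),cv2.imread("pics/b.png")
for n,i0 in(("scene",a0),("side",b0)):
    i1=env.camera(n)[:,:,::-1]; P=[]
    for i in(i0,i1):
        i=i.astype(int);m=(i[:,:,2]>110)&(i[:,:,1]<60)&(i[:,:,0]<70)
        x0,y0,x1,y1=(355,215,400,255) if n=="scene" else (285,140,330,185)
        m2=np.zeros_like(m);m2[y0:y1,x0:x1]=m[y0:y1,x0:x1]
        v,u=np.nonzero(m2);P.append(onplane(n,u.mean(),v.mean(),.029));print(n,len(u),u.mean(),v.mean())
    print("moved",P[1]-P[0])
for n,pts in(("side",[(353.4,194.8),(243.8,214.8)]),("scene",[(322.5,282.5)])):
    for u,v in pts:print(n,onplane(n,u-.4,v-.4,.058))
E
```

```text
scene 0 nan nan
scene 23 365.5652173913044 239.2173913043478
moved [nan nan nan]
side 15 302.0 154.0
side 6 308.8333333333333 166.0
moved [ 0.00432949 -0.04507009  0.        ]
side [0.73626006 0.10781107 0.058     ]
side [0.49343407 0.10440143 0.058     ]
scene [0.73975048 0.1111411  0.058     ]<stdin>:10: RuntimeWarning: Mean of empty slice.
  ret = ret.dtype.type(ret / rcount)
```

The front edge is at y≈0.107, so the tray is only about 5 cm out, right at the limit. I'll lift clear, measure again, and draw it a little further with a finger behind the middle of the panel.

```bash
python3 -m handwheel '[[9.4,[0,0,-1],0],[9.4,[0,0,-1.5],0],[9.4,[0,0,-2],0],[9.4,[0,0,-2],0],[9.4,[0,0,-1],0]]'; python3 -m handwheel '[[9.4,[1.5,1.8,0],0],[9.4,[1.7,2.0,0],0],[9.4,[1.7,2.0,0],0],[9.4,[1.95,2.36,0],0],[9.4,[0,0,0],0],[9.4,[0,0,0],0],[9.4,[0,0,0],0]]'; python3 - <<'E'
from h import *
import cv2
s=env.sense();print(s['tool_pos'])
w=env.camera("wrist")[:,:,::-1];b=env.camera("side")[:,:,::-1]
for o in(.05,.06):print(o,*[proj(n,W([.6162,.158,1.577],[[-o,.125,.058],[-o,-.125,.058]])).round(1).tolist() for n in("wrist","side")])
cv2.imwrite("pics/h.png",np.hstack([cv2.resize(w,(400,300)),cv2.resize(b[125:245,215:375],(400,300),interpolation=cv2.INTER_CUBIC)]))
E
```

```text
time_s: 6.85
tool_pos: [0.552, 0.1171, 0.1104]
orientation: [0.001, 0.906, 0.423, 0.003]
ft_force: [1.0, 0.3, 0.1]
width: 1.003
time_s: 7.55
tool_pos: [0.6561, 0.117, 0.1068]
orientation: [-0.0, 0.906, 0.423, -0.0]
ft_force: [0.2, -0.2, -0.1]
width: 0.998
[0.65614769 0.11697773 0.10677396]
0.05 [[121.4, 381.2], [395.1, 163.9]] [[242.2, 213.6], [355.1, 193.7]]
0.06 [[131.3, 389.7], [404.3, 176.0]] [[243.2, 217.0], [356.7, 196.9]]
```

View pics/h.png

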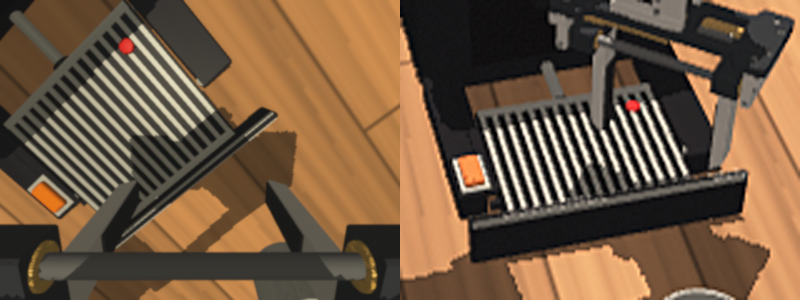

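The tray is 50–52 mm out and straight. I'll lower behind the panel's middle and draw it out about 12 mm, slowly.

```bash
python3 -m handwheel '[[9.4,[0,0,1.5],0],[9.4,[0,0,1.5],0],[9.4,[0,0,1.5],0],[9.4,[0,0,1.2],0],[9.4,[0,0,0.4],0],[9.4,[0,0,0],0],[9.4,[0,0,0],0]]'; python3 -m handwheel '[[9.4,[-0.31,0.26,0],0],[9.4,[-0.31,0.26,0],0],[9.4,[-0.31,0.26,0],0],[9.4,[-0.31,0.26,0],0],[9.4,[-0.31,0.26,0],0],[9.4,[-0.23,0.19,0],0],[9.4,[-0.12,0.1,0],0],[9.4,[-0.12,0.1,0],0]]';python3 -m handwheel '[[9.4,[-0.12,0.1,0],0],[9.4,[-0.12,0.1,0],0],[9.4,[-0.12,0.1,0],0],[9.4,[-0.12,0.1,0],0],[9.4,[-0.12,0.1,0],0],[9.4,[-0.12,0.1,0],0],[9.4,[-0.12,0.1,0],0],[9.4,[-0.12,0.1,0],0]]';python3 -m handwheel '[[9.4,[-0.06,0.05,0],0],[9.4,[0,0,0],0],[9.4,[0,0,0],0]]'; python3 - <<'E'
from h import *
import cv2
b=env.camera("side")[:,:,::-1];a=env.camera("scene")[:,:,::-1]
for o in(.05,.06,.07):print(o,*[proj(n,W([.6162,.158,1.577],[[-o,.125,.058],[-o,-.125,.058]])).round(1).tolist() for n in("scene","side")])
cv2.imwrite("pics/i.png",np.hstack([cv2.resize(i[y:y+120,x:x+160],(400,300),interpolation=cv2.INTER_CUBIC) for i,x,y in((a,250,175),(b,215,125))]))
E
```

```text
time_s: 8.35
tool_pos: [0.6573, 0.1169, 0.0459]
orientation: [0.0, 0.906, 0.422, 0.0]
ft_force: [0.3, -0.5, 0.3]
width: 0.996
time_s: 9.15
tool_pos: [0.6569, 0.0905, 0.0455]
orientation: [-0.0, 0.906, 0.422, 0.0]
ft_force: [0.3, 0.0, -0.4]
width: 1.003
time_s: 9.95
tool_pos: [0.6568, 0.0779, 0.0455]
orientation: [0.0, 0.906, 0.422, 0.0]
ft_force: [0.3, 0.3, -0.4]
width: 1.0
time_s: 10.25
tool_pos: [0.6566, 0.0771, 0.0455]
orientation: [0.0, 0.906, 0.422, -0.0]
ft_force: [-0.0, -0.0, -0.3]
width: 1.0
0.05 [[271.1, 187.9], [321.4, 283.3]] [[242.2, 213.6], [355.1, 193.7]]
0.06 [[266.9, 189.4], [316.7, 285.1]] [[243.2, 217.0], [356.7, 196.9]]
0.07 [[262.6, 190.9], [312.1, 287.0]] [[244.2, 220.5], [358.3, 200.1]]
```

View pics/i.png

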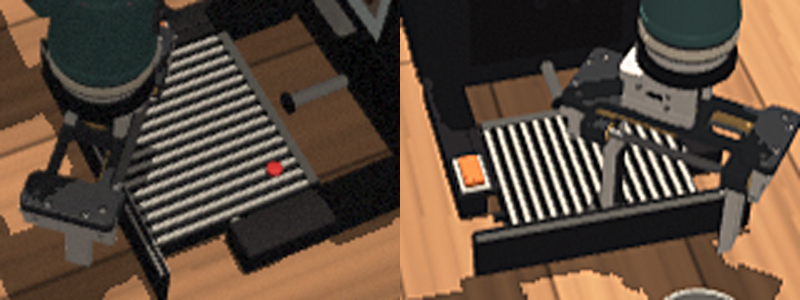

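The tray is about 62 mm out. I'll back the finger off the panel and lift straight up.

```bash
python3 -m handwheel '[[9.4,[0.46,-0.38,0],0],[9.4,[0.46,-0.38,0],0],[9.4,[0,0,0],0],[9.4,[0,0,-2],0],[9.4,[0,0,-3],0],[9.4,[0,0,-4],0],[9.4,[0,0,-4],0],[9.4,[0,0,-2],0]]'; python3 -m handwheel '[[9.4,[-3,2.5,0],0],[9.4,[-3,2.5,0],0],[9.4,[-3,2.5,0],0],[9.4,[-3,2.5,0],0],[9.4,[0,0,0],0],[9.4,[0,0,0],0]]';  python3 - <<'E'
from h import *
import cv2
b=env.camera("side")[:,:,::-1];a=env.camera("scene")[:,:,::-1]
for o in(.0,.06):print(o,*[proj(n,W([.6162,.158,1.577],[[-o,.125,.058],[-o,-.125,.058]])).round(1).tolist() for n in("scene","side")])
cv2.imwrite("pics/j.png",np.hstack([cv2.resize(i[y:y+210,x:x+280],(400,300),interpolation=cv2.INTER_CUBIC) for i,x,y in((a,140,100),(b,140,130))]))
E
```

```text
time_s: 11.15
tool_pos: [0.6583, 0.0895, 0.2007]
orientation: [0.001, 0.906, 0.423, 0.003]
ft_force: [0.8, 0.5, -0.0]
width: 0.997
time_s: 11.75
tool_pos: [0.6562, -0.0676, 0.1954]
orientation: [-0.0, 0.907, 0.422, 0.0]
ft_force: [0.4, 0.8, 0.3]
width: 1.002
0.0 [[292.1, 180.5], [344.4, 274.1]] [[237.6, 196.9], [347.6, 178.2]]
0.06 [[266.9, 189.4], [316.7, 285.1]] [[243.2, 217.0], [356.7, 196.9]]
```

View pics/j.png

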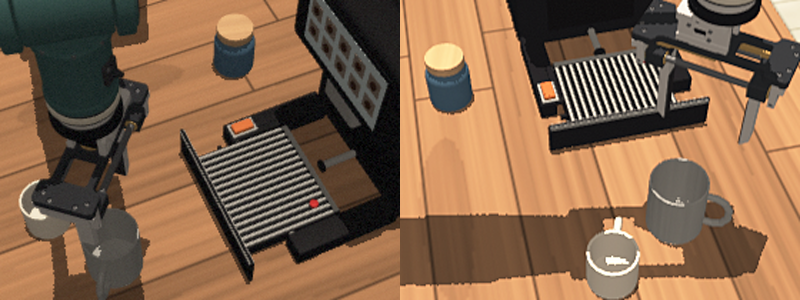

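```bash
python3 -c "
from bench import env
print(env.job_done())"
```

```text
the job is handed in; nothing more can be done
None
```

The drip tray is out about 6 cm, flat and straight between its guides, and the job was handed in at about 12 s of the 38 s allowed.

- **Release and stop:** I pressed the orange button with the rear finger. The front finger caught the tray at about 2 cm, worked out from the finger's position and holding about 5 N.
- **Giving way:** I then backed off at about 3 cm/s until the spring was spent. The tray stopped at about 50–52 mm, right at the lower limit.
- **Extra nudge:** To get clear of that limit, I drew it about 12 mm further with one finger behind the middle of the panel. I then backed off, lifted clear and moved away.

**Last checks:** In the final pictures the two cameras disagree slightly: about 62 mm out from the scene view and 66 mm from the side view. Both are inside 5–8 cm. The two ends of the front panel agree to within a few millimetres. The cup, jug and sugar jar look unmoved by eye; I did not re-measure their positions. The gripper was clear of everything, with a wrist force under 1 N.

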